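Fit the notched blade into the vegetable slicer

TASK

Fit the slicing blade, the one with a notch in its end, into the vegetable slicer: set it down gently in the slicer's blade bay, lying flat and square in the bay with the notch over the bay's single pin. Leave the comb-toothed blade where it is, and let go when done.

Things in the scene. Friction and masses are not known exactly. Their poses are not given: they have to be found in the camera images.
- blade_grip (a point): Centre of the upright black grip block in the middle of the notched blade, 28 mm above the plate's underside: grasp here, across its 14 mm (y). The block is 50 mm along x; its top is 42 mm above the underside. x points along the plate to the notched end, z up. When seated, the pin stands at x = +42 mm, y = 0 in this frame, and this point is 28 mm above the pin's foot.
- notched_blade: The loose slicing blade: a flat steel plate 110 x 60 x 4 mm, 0.09 kg, with a black grip block on top. Origin at the centre of the underside; x along its length to the notched end. The notch is open at the +x end: 26 mm wide (y -13 to +13) and 28 mm deep (x +27 to +55). Wall cabinets overhang the back of the worktop (x over 0.6 m, from 0.46 m up): keep the arm out from under them.
- slicer_pin (a point): Foot of the steel pin (8 mm across, 10 mm high) in the slicer's blade bay. Slicer: grey tray 158 x 280 mm, 22 mm high, fixed on the worktop. Bay floor: dark, 14 mm above the worktop, 8 mm below the aluminium feed plates beside it. Bay: x from -108 to +26 mm, y 43 mm either side of the pin. x: the way the seated blade's x points, across the slicer; z up.
- comb_blade: The other blade, to be left alone: the same plate and black grip block (110 x 60 mm, 42 mm high), but with no notch and with a comb of small teeth along one long side. Origin at the centre of its underside, x along its length.

How it is judged:
At the end, for the whole second after the job is handed in: The notched blade rests flat on the bay floor (within 3 mm, tilt under 4 degrees), pin inside its notch (29 to 55 mm from blade centre, within 11 mm of its centre line), within 15 degrees of square; the comb blade is within 20 mm of its start (x of slicer_pin in the frame of blade_grip between 0.029 and 0.055 m and y of slicer_pin in the frame of blade_grip between -0.011 and 0.011 m and z of slicer_pin in the frame of blade_grip above -0.031 m and angle between blade_grip's own z axis and vertical below 0.07 rad and angle between the x axis of blade_grip and the x axis of slicer_pin, either way round below 0.26 rad and distance of comb_blade from where it was at the start of the episode below 0.02 m and linear speed of notched_blade below 0.02 m/s); the robot touches nothing.
It fails at once if the blade is dropped (let go more than about 3 cm up: falling free faster than 0.8 m/s) (linear speed of notched_blade above 0.8 m/s and contact force between the fingers and notched_blade below 0.1 N).
It fails at once if the blade is rammed into the slicer with more than 60 N (contact force between notched_blade and slicer above 60 N).
It also fails if it takes over 43 s, if anything falls off the work surface, if the arm or the gripper's body presses on something with over 40 N, if the wrist force passes 120 N, or if a joint passes its speed limit or range.

ROBOT

A 6-joint arm with a two-finger parallel gripper is mounted at the origin on a cart in front of the work surface, level with it; the furniture and walls round the work are solid. World frame = base frame: x ahead of the robot, y to its left, z up, the work surface at z = 0. Lengths are in m, angles in rad, forces in N, time in s.
With the tool pointing down it reaches from about 0.425 to 0.925 m from the base axis. Payload 12.5 kg.
Tool frame: the origin (TCP) lies at the very end of the fingers, on their centre line; the grasp point (between the pads) lies 19 mm behind it; z points along the fingers, y is the direction in which the jaws open and shut (so a half turn about z gives the same grasp; the last joint's range is limited). The gripper opens to 85 mm and grips with 20 to 120 N. Pads are 22 mm wide; open, the fingers measure 114 mm over their backs; the gripper's body (76 mm by 85 mm) begins 54 mm behind the grasp point. The pads swing forward as they close: fully open they stand 13 mm farther back than shut.
Start: joints at [-1.395, 0.491, 1.559, -0, 1.092, -0.106], TCP at [0.174, -0.6, 0.231] pointing down, gripper open.
Joint ranges: [-3.1, 3.1], [-0.84, 2.19], [0.05, 2.79], [-1.13, 4.28], [0.06, 2.93], [-2.69, 2.69]. Speed limits (rad/s): [2.22, 2.22, 2.79, 3.14, 3.14, 3.14].

INTERFACE

Orientations are given as a unit quaternion [x, y, z, w].
In Python, from bench import state, capture, camera_model, close_job gives the robot as it stands.
- The arm moves only by the tool arm_command, never from a script. Its argument "moves" is text: rows parted by semicolons, each of 7 numbers parted by spaces: the shift along the tool's x, y, z in mm, then the turn, a rotation vector about the tool's x, y, z in rad, then the opening, from 0 (shut) to 1 (fully open). In form: tx ty tz wx wy wz claw; .... A call has 1 to 10 rows; each row shifts and turns the pose as measured when the row begins, along the tool's axes as they then stand; what a row does not reach is not made up. A row lasts 1/10 s, in which the tool goes at most 50 mm and 8.59 degrees, less where a joint would pass 70% of its speed; a pose out of reach is approached as far as the arm can. A call is refused whole if a number of a shift passes 50 or a number of a turn 0.15, either way. A call with a gripper value outside its range is refused whole. The fingers move at their own pace and stop on an object; "newtons" is the grip in N (left out, the last holds). Time passes only in rows, so rows that do not move let the fingers close. It gives the time, the measured TCP pose, the force and the opening at its end, in the units of the state.
- state(): the state, without advancing time (a new reading comes with each control period).
- capture(name): name is "side" or "top" or "wrist"; returns the picture (400x640x3 uint8, blue, green, red); there is no depth.
- camera_model(name): a dict with "mtx" (3x3 intrinsics, pixels), "dist" ([k1, k2, p1, p2, k3] as OpenCV has them; the pictures are not rectified), "world_from_camera" (4x4, takes a point from camera to world coordinates). Camera axes: x right, y up, looking along -z (the intrinsics and any distortion apply to the point x, -y, -z); pixel columns grow to the right and rows downward; lengths in m; the calibration is good to about 2 mm. A picture is of the moment at which its call begins: read the wrist's pose just before it. camera_model takes no time and is no camera call; for the wrist camera it gives the pose at the moment of the call.
- close_job(): hands the job in, once; it reports no verdict.
The state is a dict: "time": time; "joint_pos": joint angles; "dq": joint speeds; "joint_torque": joint torques, N m; "position": TCP position; "orientation": TCP orientation; "contact_force": force on the tool from outside, world axes, zero at the start; "wrist_torque": the same for the moment, N m; "gripper_width": finger opening in m.
Only numpy, scipy, OpenCV 4.12 (cv2) and the standard library are available. Lean on these libraries where they do the work, as an engineer would, in place of code of your own. Each camera call takes 0.05 s, during which the arm holds its last target.

## Working session

There is one attempt and no reset: what is moved stays moved. The work goes in short steps, Python scripts to look and compute and a tool call to move; the robot and the scene stay as the last step left them, time stands still between calls to the robot, and variables do not carry over. Pictures are saved under pics/ and viewed, and the job is handed in when it is done.

Besides the shell and the picture viewer there is one more tool, called after "Request:" as name(argument=value, ...), one argument or row to a line, values as JSON. arm_command: Moves the arm, as the interface text tells. Its arguments: {"type":"object","properties":{"moves":{"type":"string"},"newtons":{"type":"number"}},"required":["moves"]}

```bash
mkdir -p pics
python3 - <<'E'
from bench import state,capture,camera_model
import cv2
for n in ["side","top","wrist"]:
    cv2.imwrite(f"pics/{n}0.png",capture(n)); m=camera_model(n); print(n,m["mtx"],m["dist"],m["world_from_camera"])
print(state())
E
```

```text
side [[402.76621246   0.         319.8837921 ]
 [  0.         402.76621246 197.29966619]
 [  0.           0.           1.        ]] [0.03453237 0.         0.         0.         0.        ] [[ 0.98439245  0.05951452 -0.16561864  0.37343766]
 [-0.1758829   0.36510204 -0.91420222 -0.8982226 ]
 [ 0.00605939  0.92906325  0.36987128  0.37827991]
 [ 0.          0.          0.          1.        ]]
top [[420.29320089   0.         313.82852397]
 [  0.         420.29320089 200.56204196]
 [  0.           0.           1.        ]] [-0.07946092  0.          0.          0.          0.        ] [[ 0.02100954  0.99910456 -0.03672442  0.45978933]
 [-0.99944963  0.02004524 -0.02643154 -0.13001053]
 [-0.02567172  0.03725952  0.99897582  0.90722824]
 [ 0.          0.          0.          1.        ]]
wrist [[304.88664241   0.         316.1941417 ]
 [  0.         304.88664241 199.43855744]
 [  0.           0.           1.        ]] [0.00608116 0.         0.         0.         0.        ] [[ 0.27785635  0.9083491   0.31256642  0.25413964]
 [-0.96062062  0.2634024   0.08847145 -0.57673552]
 [-0.00196779 -0.3248401   0.94576691  0.37343164]
 [ 0.          0.          0.          1.        ]]
{'time': 0.15, 'joint_pos': array([-1.39460616e+00,  4.91378142e-01,  1.55932621e+00, -4.00416324e-05,
        1.09170654e+00, -1.05564669e-01]), 'dq': array([-1.41799723e-03,  1.20689649e-04, -1.02519078e-03,  8.14123976e-04,
       -2.21775214e-03,  5.91401978e-05]), 'joint_torque': array([ 1.70592597e-03, -6.18709230e+01, -2.61690921e+01, -1.17629247e-04,
        3.20858053e-03,  5.39064081e-05]), 'position': array([ 0.17377949, -0.60017236,  0.2308829 ]), 'orientation': array([ 9.90091798e-01,  1.40421026e-01, -3.21959848e-05, -4.08235456e-04]), 'contact_force': array([ 0.45812254,  0.71211353, -0.06699361]), 'wrist_torque': array([-0.00787647,  0.02043474, -0.02583253]), 'gripper_width': 0.08539248748370416}
```

View pics/top0.png

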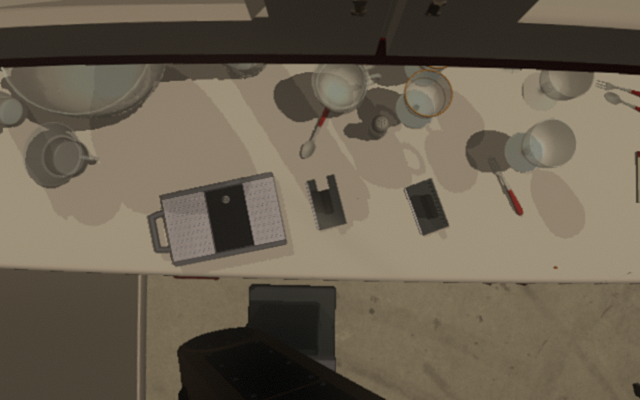

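View pics/side0.png

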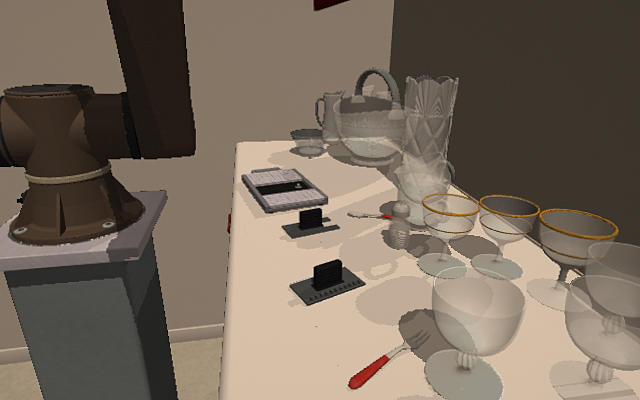

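The top view shows the slicer at about (225,217) with its pin near (226,199), the notched blade at about (326,202) with its notch up (+x), and the comb blade at (427,207). I'll enlarge that area.

Run:
```python
import cv2
a=cv2.imread("pics/top0.png")
cv2.imwrite("pics/topA.png",cv2.convertScaleAbs(cv2.resize(a[165:240,295:365],None,fx=8,fy=8,interpolation=cv2.INTER_CUBIC),alpha=2.0))
cv2.imwrite("pics/topB.png",cv2.convertScaleAbs(cv2.resize(a[165:270,155:290],None,fx=5,fy=5,interpolation=cv2.INTER_CUBIC),alpha=2.0))
```

```text
(no output)
```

View pics/topA.png

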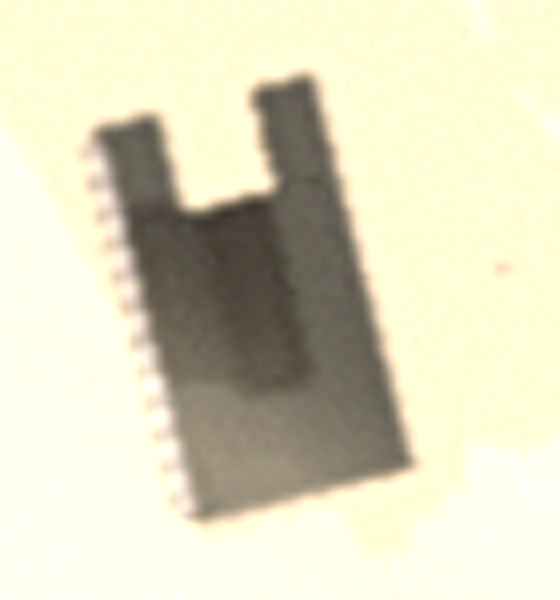

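View pics/topB.png

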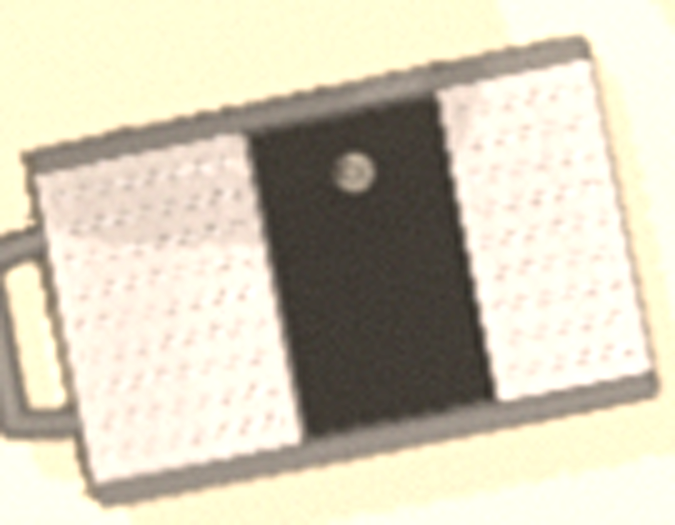

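```bash
cat > h.py <<'E'
import numpy as np, cv2
from bench import *
def proj(uv,z,m):
    p=cv2.undistortPoints(np.array([[uv]],float),m["mtx"],np.array(m["dist"]))[0,0]
    T=m["world_from_camera"]; d=T[:3,:3]@np.array([p[0],-p[1],-1]); o=T[:3,3]
    return o+d*(z-o[2])/d[2]
def pix(P,m):
    T=m["world_from_camera"]; c=T[:3,:3].T@(np.atleast_2d(P)-T[:3,3]).T
    c=np.array([c[0],-c[1],-c[2]]).T
    return cv2.projectPoints(c.reshape(-1,1,3),np.zeros(3),np.zeros(3),m["mtx"],np.array(m["dist"]))[0][:,0]
E
python3 - <<'E'
from h import *
m=camera_model("top")
def A(u,v,z): return proj(((u+.5)/8-.5+295,(v+.5)/8-.5+165),z,m)
def B(u,v,z): return proj(((u+.5)/5-.5+155,(v+.5)/5-.5+165),z,m)
lt,rt,rb,lb=[A(*c,.004) for c in [(93,130),(315,77),(412,465),(198,518)]]
print(lt,rt,rb,lb)
n=np.linalg.norm
print("w",n(rt-lt),n(rb-lb),"l",n(lt-lb),n(rt-rb)); c=(lt+rt+rb+lb)/4
d=(lt+rt-lb-rb); print("centre",c,"yaw",np.degrees(np.arctan2(d[1],d[0])))
N=[A(*c_,.004) for c_ in [(183,210),(277,190)]]; print("notch bottom",sum(N)/2, "dist",n((sum(N)/2-c)[:2]))
# grip block top z .042
G=[A(*g,.042) for g in [(208,215),(278,195),(308,382),(240,390)]];print("grip top",G,sum(G)/4)
p=B(354,173,.024); print("pin",p)
# bay edges at z .022
bl=[B(*g,.022) for g in [(250,135),(440,93),(493,400),(305,437)]]
print(bl)
for a,b in [(3,0),(2,1)]:
    e=bl[b]-bl[a]; print(n(e),np.degrees(np.arctan2(e[1],e[0])))
t=[B(*g,.022) for g in [(30,155),(585,40),(655,385),(98,497)]]
for a,b in [(3,0),(2,1),(1,0),(2,3)]:
    e=t[b]-t[a]; print(n(e),np.degrees(np.arctan2(e[1],e[0])))
tc=sum(t)/4; print(tc)
E
```

```text
[ 0.5352727  -0.08873689  0.004     ] [ 0.55071968 -0.14825171  0.004     ] [ 0.44691497 -0.17623792  0.004     ] [ 0.43150572 -0.11917933  0.004     ]
w 0.06148676294681976 0.05910268757684903 l 0.10814031235232396 0.10751113936906401
centre [ 0.49110327 -0.13310146  0.004     ] yaw 15.721197650384498
notch bottom [ 0.51708888 -0.12602746  0.004     ] dist 0.026931281733340057
grip top [array([ 0.5106963 , -0.12060723,  0.042     ]), array([ 0.51620995, -0.13853451,  0.042     ]), array([ 0.46821265, -0.14718863,  0.042     ]), array([ 0.46579582, -0.12975552,  0.042     ])] [ 0.49022868 -0.13402147  0.042     ]
pin [0.49138464 0.08116561 0.024     ]
[array([0.50680261, 0.12715702, 0.022     ]), array([0.52622397, 0.04564449, 0.022     ]), array([0.39665093, 0.01959784, 0.022     ]), array([0.37887644, 0.099711  , 0.022     ])]
0.1308372543115968 12.108999445853051
0.13216504934194054 11.366060795385764
0.1497520625779041 13.303420808500004
0.14898698361826002 12.872505628373064
0.24518512358152952 102.60006360243993
0.2440564298330763 102.77742369451732
[0.45039913 0.08698882 0.022     ]
```

View pics/wrist0.png

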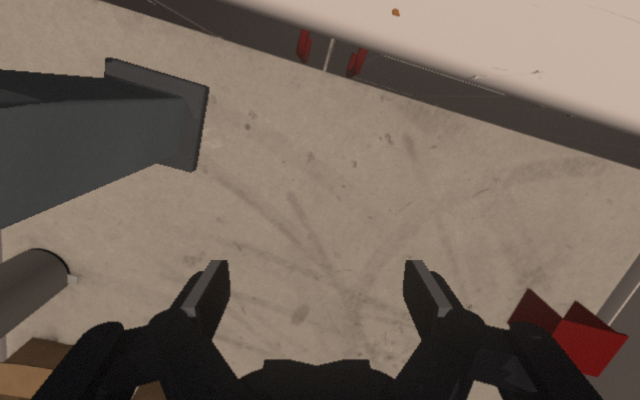

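Both cameras agree: the blade is at (0.491, -0.133) with yaw about 15.7°. The pin is at (0.491, 0.081), and the slicer's yaw is about 12.5°. I'll move above the blade.

Request:
arm_command(
  moves="30 -25 0 0 0 0 1;30 -25 0 0 0 0 1;30 -25 0 0 0 0 1;30 -25 0 0 0 0 1;30 -25 0 0 0 0 1;30 -25 0 0 0 0 1;30 -25 0 0 0 0 1;30 -25 0 0 0 0 1;30 -25 0 0 0 0 1;30 -25 0 0 0 0 1",
  newtons=40,
)

```text
time: 1.15
position: [0.3971, -0.2676, 0.2288]
orientation: [0.991, 0.137, -0.0, -0.002]
contact_force: [-0.0, -1.2, 0.7]
gripper_width: 0.0857
```

Request:
arm_command(
  moves="30 -25 0 0 0 0 1;30 -25 0 0 0 0 1;30 -25 5 0 0 0 1;20 -20 5 0 0 0 1;10 -5 5 0 0 0 1;0 0 0 0 0 0 1;0 0 0 0 0 0 1",
)

```text
time: 1.85
position: [0.4896, -0.1299, 0.2133]
orientation: [0.99, 0.139, -0.001, -0.002]
contact_force: [-0.2, -1.0, 0.1]
gripper_width: 0.0857
```

Run:
```python
from h import *
s=state(); print(s["position"],s["orientation"])
m=camera_model("wrist"); a=capture("wrist"); cv2.imwrite("pics/w1.png",a); np.save("w1.npy",m["world_from_camera"])
T=m["world_from_camera"]; print(T[:3,3])
c=np.array([.491,-.133]);y=np.radians(15.7);R=np.array([[np.cos(y),-np.sin(y)],[np.sin(y),np.cos(y)]])
P=[np.r_[c+R@q,.004] for q in [(.055,.03),(.055,-.03),(-.055,-.03),(-.055,.03),(.027,.013),(.027,-.013)]]
print(pix(P,m))
```

```text
[ 0.4896443  -0.12993692  0.21330831] [ 9.90239287e-01  1.39366931e-01 -5.64937839e-04 -1.64107256e-03]
[ 0.57023491 -0.1069929   0.3557934 ]
[[293.9445781  120.9865479 ]
 [347.48468753 121.30006688]
 [344.02884655 212.72854168]
 [295.58631239 212.40487827]
 [309.16439228 146.13140615]
 [331.75659922 146.26883207]]
```

View pics/w1.png

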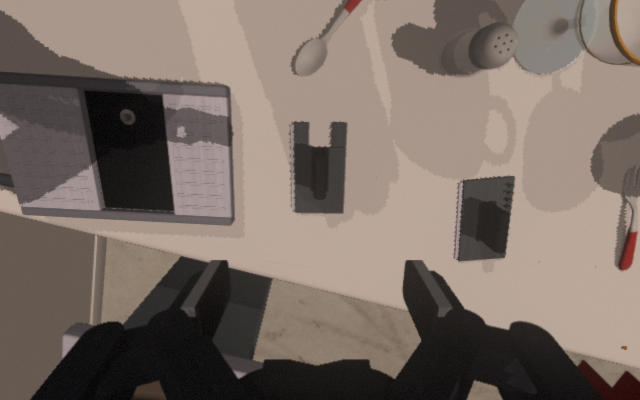

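The wrist view puts the plate corners at about (292,122), (347,122), (343,212) and (294,212). All are within 2 px of the prediction, and the pin top is near (127,117).

Run:
```python
from h import *
a=cv2.imread("pics/w1.png")
m=camera_model("wrist"); 
print(proj((127,116),.024,m),pix([.4914,.0812,.024],m))
b=cv2.convertScaleAbs(cv2.resize(a[110:225,280:360],None,fx=5,fy=5,interpolation=cv2.INTER_CUBIC),alpha=1.6)
c=cv2.convertScaleAbs(cv2.resize(a[70:225,70:250],None,fx=3,fy=3.71,interpolation=cv2.INTER_CUBIC),alpha=1.6)
cv2.imwrite("pics/w1b.png",b);
cv2.imwrite("pics/w1c.png",cv2.convertScaleAbs(cv2.resize(a[70:225,70:250],None,fx=3.5,fy=3.5,interpolation=cv2.INTER_CUBIC),alpha=1.6))
```

```text
[0.49409081 0.07956448 0.024     ] [[125.21677612 118.09376891]]
```

View pics/w1b.png

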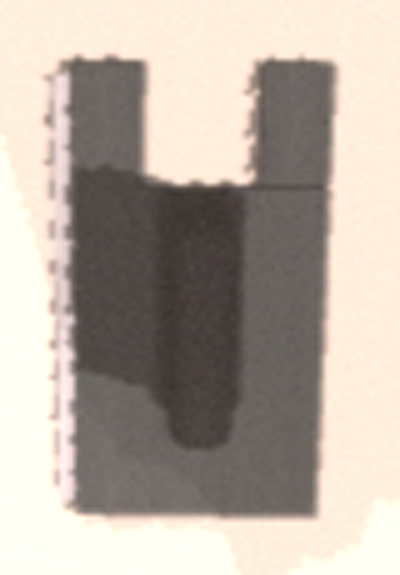

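View pics/w1c.png

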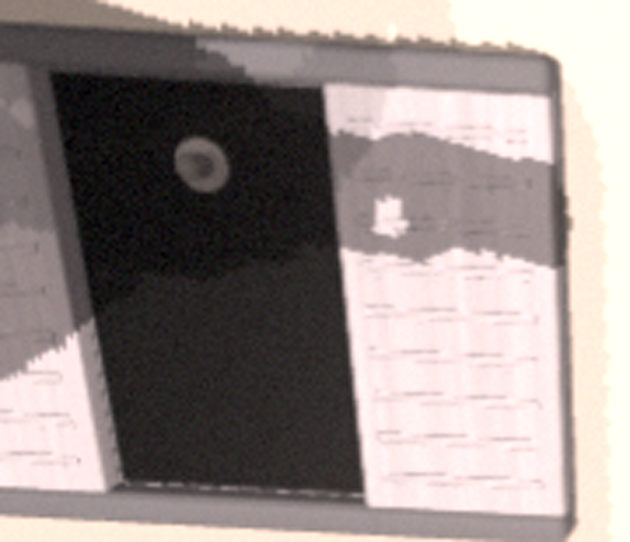

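Wrist and top agree within about 2 mm, so I'll descend onto the grip block.

Request:
arm_command(
  moves="1 2 30 0 0 0 1;0 0 30 0 0 0 1;0 0 30 0 0 0 1;0 0 30 0 0 0 1;0 0 30 0 0 0 1;0 0 20 0 0 0 1;0 0 10 0 0 0 1;0 0 0 0 0 0 1",
)

```text
time: 2.7
position: [0.4895, -0.1422, 0.0304]
orientation: [0.991, 0.133, 0.002, 0.001]
contact_force: [0.1, -0.5, 0.0]
gripper_width: 0.0855
```

Request:
arm_command(
  moves="4 -10 5 0 0 0 1;0 0 0 0 0 0 1;0 0 0 0 0 0 1",
)

```text
time: 3.0
position: [0.4916, -0.1317, 0.0273]
orientation: [0.991, 0.132, 0.004, 0.001]
contact_force: [-0.6, -0.1, -0.4]
gripper_width: 0.0855
```

Request:
arm_command(
  moves="0 0 8 0 0 0 1;0 0 6 0 0 0 1;0 0 0 0 0 0 1",
)

```text
time: 3.3
position: [0.4925, -0.1317, 0.0135]
orientation: [0.991, 0.132, 0.005, 0.002]
contact_force: [-0.2, 0.2, 0.1]
gripper_width: 0.0855
```

Run:
```python
from h import *
s=state(); print(s["position"],s["orientation"],s["contact_force"])
cv2.imwrite("pics/w2.png",capture("wrist"))
```

```text
[ 0.49248328 -0.13172913  0.01354737] [0.99117013 0.13248154 0.00508952 0.00212437] [-0.17039773  0.24002833  0.14090803]
```

View pics/w2.png

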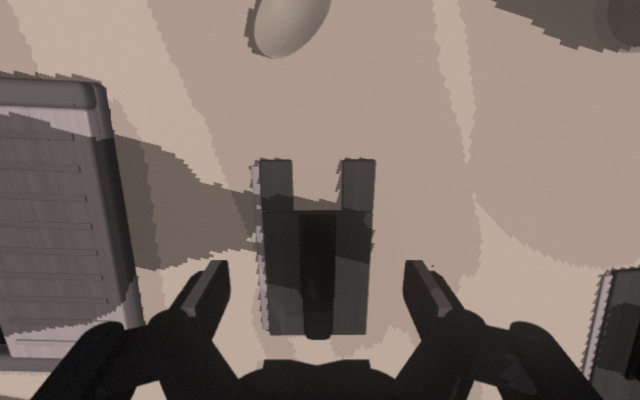

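The block, at column 317, is centred between the fingers (229 and 405). Closing.

Request:
arm_command(
  moves="0 0 0 0 0 0 0.3;0 0 0 0 0 0 0;0 0 0 0 0 0 0;0 0 0 0 0 0 0;0 0 0 0 0 0 0;0 0 0 0 0 0 0;0 0 0 0 0 0 0",
  newtons=40,
)

```text
time: 4.05
position: [0.4927, -0.1319, 0.0141]
orientation: [0.991, 0.132, 0.005, 0.002]
contact_force: [0.5, -0.6, -0.2]
gripper_width: 0.0131
```

```bash
cat > st.py <<'E'
from h import *
from scipy.spatial.transform import Rotation as Ro
import sys
def rel(target_p,yaw):
    s=state(); R=Ro.from_quat(s["orientation"]); 
    Rt=Ro.from_quat([np.cos(yaw/2),np.sin(yaw/2),0,0])
    print("t",s["time"],"pos",s["position"].round(4),"F",s["contact_force"].round(1),"w",s["gripper_width"])
    print("yaw",np.degrees(np.arctan2(*R.as_matrix()[[1,0],0])),"tilt",np.degrees(np.arccos(-R.as_matrix()[2,2])))
    print("shift mm",(R.inv().apply(np.array(target_p)-s["position"])*1e3).round(1),"turn",(R.inv()*Rt).as_rotvec().round(3))
E
python3 - <<'E'
from st import *
rel([.492,-.132,.10],np.radians(15.7))
E
```

```text
t 4.05 pos [ 0.4927 -0.1319  0.0141] F [ 0.5 -0.6 -0.2] w 0.01306625378297001
yaw 15.218301775976968 tilt 0.6616288308898374
shift mm [  0.2   0.4 -85.9] turn [ 0.006 -0.01  -0.008]
```

Request:
arm_command(
  moves="0 0 -10 0 0 0 0;0 0 -20 0 0 0 0;0 0 -30 0 0 0 0;0 0 -20 0 0 0 0;0 0 -10 0 0 0 0;0 0 0 0 0 0 0;0 0 0 0 0 0 0",
)

```text
time: 4.75
position: [0.491, -0.1314, 0.1092]
orientation: [0.991, 0.132, 0.005, 0.002]
contact_force: [0.1, -0.5, -0.2]
gripper_width: 0.0135
```

Run:
```python
from st import *
rel([.4515,.0715,.10],np.radians(12.5))
m=camera_model("wrist"); a=capture("wrist"); cv2.imwrite("pics/w3.png",a)
cv2.imwrite("pics/s3.png",cv2.resize(capture("side")[140:320,220:400],None,fx=3,fy=3,interpolation=cv2.INTER_CUBIC))
```

```text
t 4.75 pos [ 0.491  -0.1314  0.1092] F [ 0.1 -0.5 -0.2] w 0.013486331940195814
yaw 15.222283876922138 tilt 0.606385465219818
shift mm [  15.1 -206.2    8.3] turn [ 0.005 -0.009  0.047]
```

View pics/w3.png

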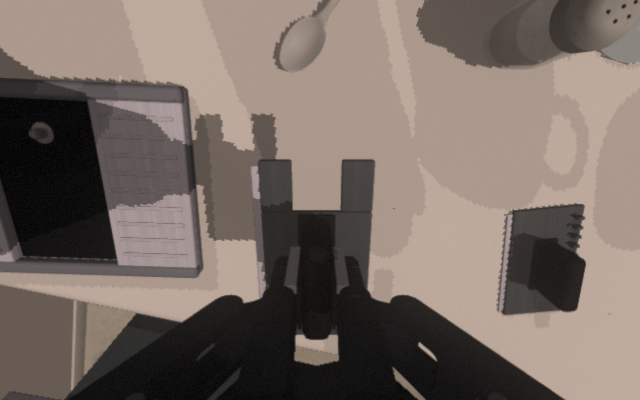

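View pics/s3.png

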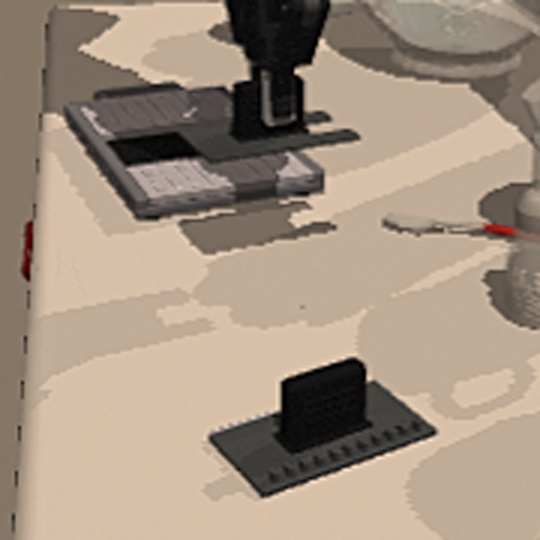

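The blade is held level. In the wrist view the plate's front corners are near (258,160) and (375,160), and the notch bottom runs from (293,210) to (341,210). From these I'll work out where the blade sits relative to the TCP.

Run:
```python
from st import *
m=camera_model("wrist"); s=state(); R=Ro.from_quat(s["orientation"])
for uv in [(255,160),(375,160),(293,210),(341,210),(317,210)]:
    p=proj(uv,.099,m); print(uv,p.round(4),(R.inv().apply(p-s["position"])*1e3).round(1))
p=proj((40.5,130.5),.024,m);print("pin",p, pix([.4925,.0805,.024],m))
```

```text
(255, 160) [ 0.5333 -0.0873  0.099 ] [ 52.4 -31.5  10. ]
(375, 160) [ 0.5492 -0.146   0.099 ] [52.4 29.3 10.3]
(293, 210) [ 0.512  -0.1123  0.099 ] [ 25.4 -12.9   9.8]
(341, 210) [ 0.5187 -0.1371  0.099 ] [25.3 12.8 10. ]
(317, 210) [ 0.5154 -0.1247  0.099 ] [25.3 -0.1  9.9]
pin [0.49555477 0.07784017 0.024     ] [[ 36.71895433 133.64049971]]
```

Request:
arm_command(
  moves="1 -10 0 0 0 0 0;2 -25 0 0 0 0.01 0;2 -30 0 0 0 0.01 0;2 -30 0 0 0 0.01 0;2 -30 0 0 0 0.01 0;2 -30 0 0 0 0.01 0;2 -25 0 0 0 0 0;2 -15 0 0 0 0 0;1 -5 0 0 0 0 0;0 0 0 0 0 0 0",
)

```text
time: 5.85
position: [0.4528, 0.078, 0.1014]
orientation: [0.994, 0.106, -0.002, 0.0]
contact_force: [0.3, 0.6, 0.1]
gripper_width: 0.0135
```

Run:
```python
from st import *
rel([.454,.0714,.10],np.radians(12.5))
```

```text
t 5.85 pos [0.4528 0.078  0.1014] F [0.3 0.6 0.1] w 0.013459492586897761
yaw 12.173561757255369 tilt 0.2366325682453519
shift mm [-0.2  6.7  1.3] turn [-0.     0.004 -0.006]
```

Request:
arm_command(
  moves="0 4 15 0 0 0 0;0 2 15 0 0 0 0;0 0 5 0 0 0 0;0 0 0 0 0 0 0;0 0 0 0 0 0 0",
)

```text
time: 6.35
position: [0.4541, 0.07, 0.065]
orientation: [0.994, 0.105, -0.002, 0.0]
contact_force: [0.2, 0.1, -1.1]
gripper_width: 0.0133
```

Run:
```python
from st import *
rel([.454,.0714,.10],np.radians(12.5))
m=camera_model("wrist"); a=capture("wrist"); cv2.imwrite("pics/w4.png",a)
cv2.imwrite("pics/w4b.png",cv2.convertScaleAbs(cv2.resize(a[100:260,200:440],None,fx=3,fy=3,interpolation=cv2.INTER_CUBIC),alpha=2))
print(pix([.493,.080,.024],m))
b=capture("top");cv2.imwrite("pics/t4.png",cv2.convertScaleAbs(cv2.resize(b[165:270,155:290],None,fx=5,fy=5,interpolation=cv2.INTER_CUBIC),alpha=2))
```

```text
t 6.35 pos [0.4541 0.07   0.065 ] F [ 0.2  0.1 -1.1] w 0.013290927633945016
yaw 12.065786925263694 tilt 0.2815689941617648
shift mm [ -0.   -1.4 -35. ] turn [-0.     0.005 -0.008]
[[314.35310179 169.27262734]]
```

View pics/w4b.png

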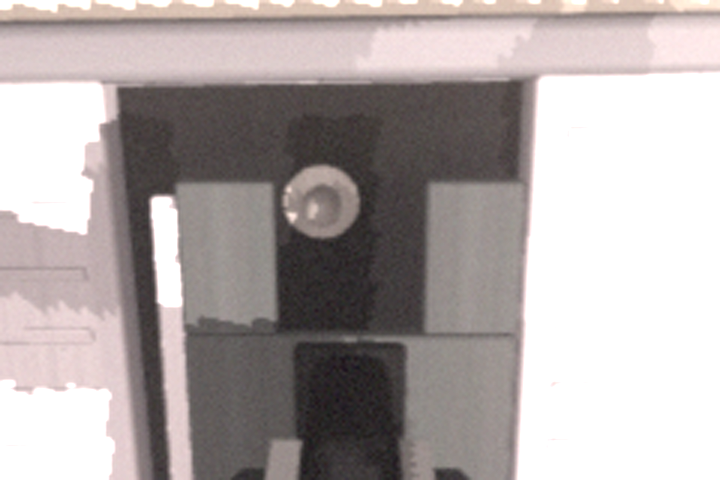

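View pics/t4.png

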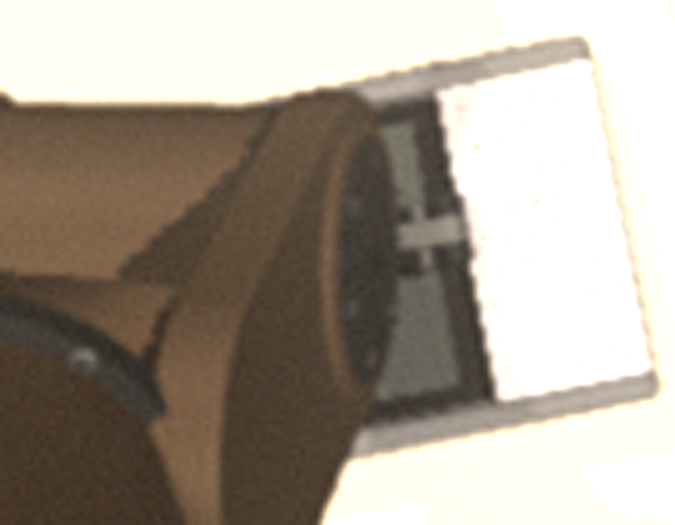

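The wrist crop shows the pin top at crop (321,202), which is image (307,167). That is left of the notch centre at crop column 351, and the blade is also right of the bay's centre. I'll compute the correction.

Run:
```python
from st import *
m=camera_model("wrist"); s=state(); R=Ro.from_quat(s["orientation"])
f=lambda u,v:(u/3+200-.33,v/3+100-.33)
zb=.065-.0141+.004
for n,uv,z in [("pin",f(321,202),.024),("notchL",f(277,333),zb),("notchR",f(426,333),zb),("R tip",f(522,183),zb),("bayL",f(121,90),.014),("bayR",f(528,90),.014),("bayL2",f(150,400),.014),("bayback",f(330,86),.014)]:
    p=proj(uv,z,m); print(n,p.round(4),(R.inv().apply(p-s["position"])*1e3).round(1))
```

```text
pin [0.4935 0.0851 0.024 ] [41.7 -6.3 41. ]
notchL [0.4757 0.0885 0.0549] [ 24.8 -13.4  10.2]
notchR [0.4812 0.0624 0.0549] [24.8 13.2 10.2]
R tip [0.5111 0.053  0.0549] [52.  28.7 10.1]
bayL [0.5057 0.1302 0.014 ] [ 63.1 -47.9  50.9]
bayR [0.5233 0.0477 0.014 ] [63.1 36.5 50.9]
bayL2 [0.4367 0.1145 0.014 ] [ -7.7 -47.   51.2]
bayback [0.5156 0.088  0.014 ] [63.9 -4.5 50.9]
```

Request:
arm_command(
  moves="1 -4 6 0 0 0 0;0 -2 6 0 0 0 0;0 0 5 0 0 0 0;0 0 0 0 0 0 0;0 0 0 0 0 0 0",
)

```text
time: 6.95
position: [0.4542, 0.077, 0.0475]
orientation: [0.994, 0.105, -0.001, 0.0]
contact_force: [0.5, -0.2, -0.2]
gripper_width: 0.0138
```

Run:
```python
from st import *
rel([.454,.076,.028],np.radians(12.5))
m=camera_model("wrist"); a=capture("wrist"); 
cv2.imwrite("pics/w5b.png",cv2.convertScaleAbs(cv2.resize(a[100:260,200:440],None,fx=3,fy=3,interpolation=cv2.INTER_CUBIC),alpha=2))
```

```text
t 6.95 pos [0.4542 0.077  0.0475] F [ 0.5 -0.2 -0.2] w 0.013786854337692018
yaw 12.107622745535604 tilt 0.1531541683092034
shift mm [-0.4  1.  19.5] turn [ 0.     0.003 -0.007]
```

View pics/w5b.png

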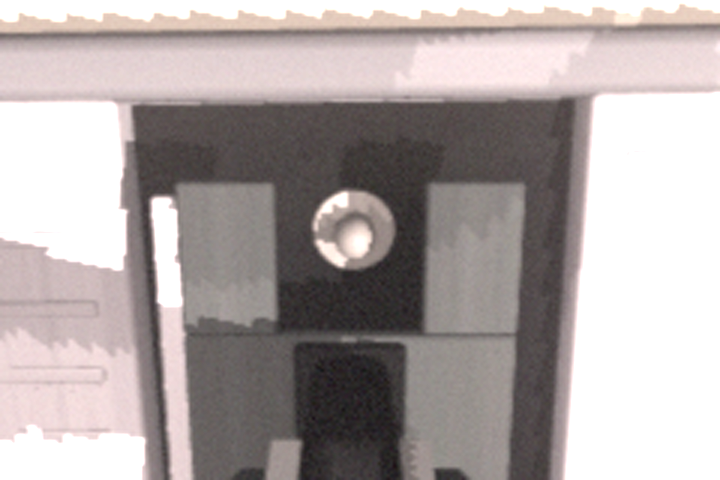

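The pin is now at crop (354,230), centred in the notch (277 to 426). I'll check its x position, then lower slowly.

Run:
```python
from st import *
m=camera_model("wrist"); s=state(); R=Ro.from_quat(s["orientation"])
f=lambda u,v:(u/3+200-.33,v/3+100-.33)
zb=.0475-.0141+.004
for n,uv,z in [("pin",f(354,230),.024),("notch",f(351,333),zb),("bayL",f(135,105),.014),("bayR",f(577,98),.014)]:
    p=proj(uv,z,m); print(n,p.round(4),(R.inv().apply(p-s["position"])*1e3).round(1))
```

```text
pin [0.4937 0.0851 0.024 ] [40.3  0.3 23.4]
notch [0.4784 0.0824 0.0374] [24.9 -0.2 10.1]
bayL [0.5063 0.1303 0.014 ] [ 62.1 -41.2  33.4]
bayR [0.5251 0.0488 0.014 ] [63.4 42.4 33.4]
```

Request:
arm_command(
  moves="0 0 4 0 0 0 0;0 0 4 0 0 0 0;0 0 3 0 0 0 0;0 0 2 0 0 0 0;0 0 1 0 0 0 0;0 0 0 0 0 0 0",
)

```text
time: 7.6
position: [0.4543, 0.0768, 0.0324]
orientation: [0.994, 0.105, -0.001, 0.0]
contact_force: [0.1, 0.4, -1.5]
gripper_width: 0.0132
```

Pin-to-blade-centre distance is about 42 mm and the lateral offset is about 0.5 mm. I'll lower the last 4–5 mm in small steps.

Request:
arm_command(
  moves="0 0 1.5 0 0 0 0;0 0 1 0 0 0 0;0 0 1 0 0 0 0;0 0 0 0 0 0 0",
)

```text
time: 8.0
position: [0.4544, 0.0769, 0.0287]
orientation: [0.994, 0.105, -0.001, 0.0]
contact_force: [0.6, -0.2, -1.4]
gripper_width: 0.0129
```

Request:
arm_command(
  moves="0 0 1 0 0 0 0;0 0 0 0 0 0 0",
)

```text
time: 8.2
position: [0.4543, 0.0768, 0.0281]
orientation: [0.994, 0.105, -0.001, 0.0]
contact_force: [0.1, 0.5, 1.6]
gripper_width: 0.0134
```

Request:
arm_command(
  moves="0 0 1 0 0 0 0;0 0 0 0 0 0 0",
)

```text
time: 8.4
position: [0.4543, 0.0768, 0.0282]
orientation: [0.994, 0.105, -0.0, 0.0]
contact_force: [0.2, 0.5, -1.0]
gripper_width: 0.0135
```

TCP z has stalled at 0.028, which is the expected seated height (grasp offset 0.014 plus floor 0.014). I'll open part-way and look.

Request:
arm_command(
  moves="0 0 0 0 0 0 0.3;0 0 0 0 0 0 0.5;0 0 0 0 0 0 0.5;0 0 0 0 0 0 0.5;0 0 0 0 0 0 0.5",
)

```text
time: 8.9
position: [0.4544, 0.0768, 0.028]
orientation: [0.994, 0.105, -0.0, 0.0]
contact_force: [-0.1, 0.2, -0.2]
gripper_width: 0.0426
```

Run:
```python
from st import *
rel([.454,.076,.028],np.radians(12.5))
a=capture("wrist"); 
cv2.imwrite("pics/w6.png",cv2.convertScaleAbs(a,alpha=1.7))
```

```text
t 8.9 pos [0.4544 0.0768 0.028 ] F [-0.1  0.2 -0.2] w 0.042561554239990695
yaw 12.103730036907082 tilt 0.0389672984029822
shift mm [-0.6  0.7 -0. ] turn [ 0.001  0.    -0.007]
```

View pics/w6.png

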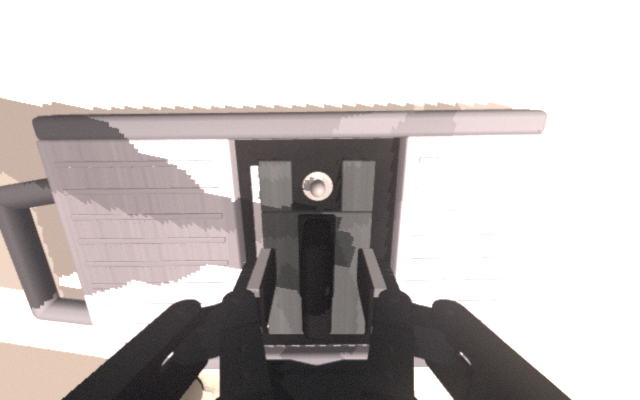

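The blade is lying in the bay with the pin in the notch at (317,186) and the fingers clear. Retreating straight up.

Request:
arm_command(
  moves="0 0 -8 0 0 0 0.5;0 0 -15 0 0 0 0.5;0 0 -25 0 0 0 0.5;0 0 -30 0 0 0 0.5;0 0 -30 0 0 0 0.5;0 0 -30 0 0 0 0.5;0 0 -20 0 0 0 0.5;0 0 0 0 0 0 0.5;0 0 0 0 0 0 0.5",
)

```text
time: 9.85
position: [0.4533, 0.0769, 0.1954]
orientation: [0.994, 0.105, -0.0, 0.0]
contact_force: [0.1, 0.1, -0.1]
gripper_width: 0.0424
```

Run:
```python
from st import *
rel([.454,.076,.028],np.radians(12.5))
m=camera_model("wrist"); a=capture("wrist"); 
cv2.imwrite("pics/w7.png",cv2.convertScaleAbs(cv2.resize(a[80:280,200:440],None,fx=3,fy=3,interpolation=cv2.INTER_CUBIC),alpha=1.8))
b=capture("side"); cv2.imwrite("pics/s7.png",cv2.convertScaleAbs(cv2.resize(b[150:310,230:380],None,fx=3.7,fy=3.7,interpolation=cv2.INTER_CUBIC),alpha=1.3))
```

```text
t 9.85 pos [0.4533 0.0769 0.1954] F [ 0.1  0.1 -0.1] w 0.04240034725358183
yaw 12.099544454293074 tilt 0.04669601295064638
shift mm [  0.6   0.9 167.4] turn [ 0.     0.001 -0.007]
```

View pics/w7.png

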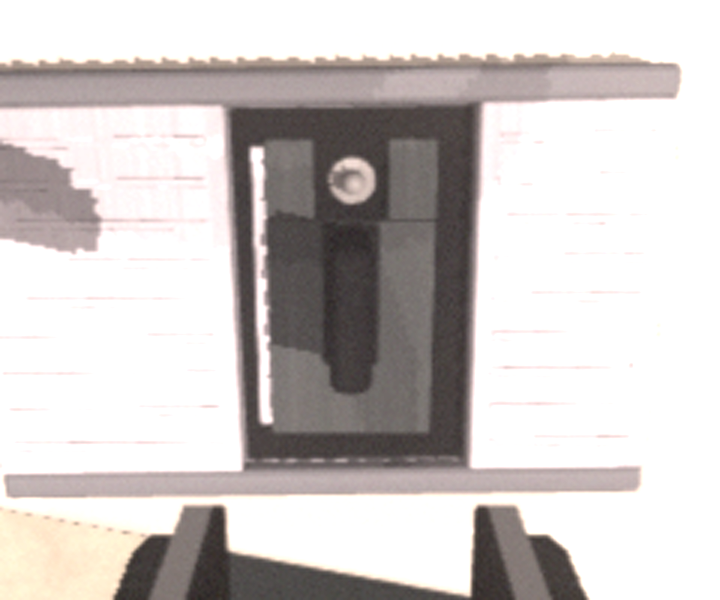

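View pics/s7.png

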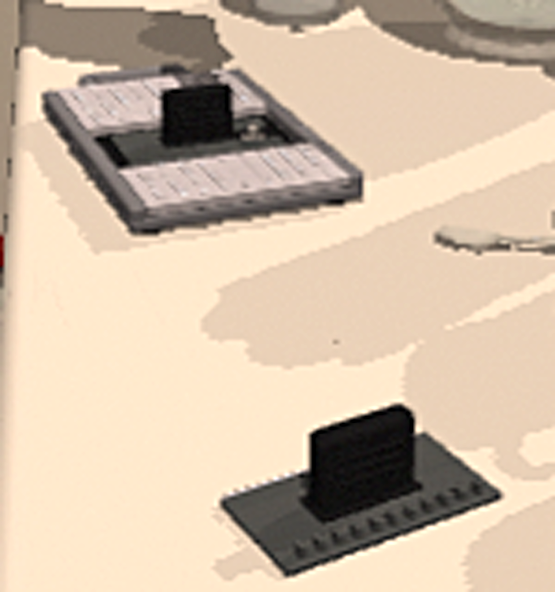

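The wrist view shows the blade square in the bay, with the pin at crop (352,181) in mid-notch (313 to 388). The side view shows it lying flat and the comb blade in place. Handing in.

```bash
python3 -c "
from bench import close_job; print(close_job())"
```

```text
the job is handed in; nothing more can be done
None
```

I fitted the notched blade into the slicer's bay with its notch over the pin, let go, and moved the arm up clear. The job is handed in at about 10 s of the 43 s allowed; `close_job` gives no verdict.

- **Last checks:** The final pictures show the blade flat and square in the bay, within about 1°, with the pin in mid-notch. The pin is about 42 mm from the blade's centre and within 1 mm of its centre line. I measured those two distances just before the last lowering.
- **Seating and forces:** The tool stopped at the height expected for a seated blade. Measured force was under 2 N at each step of the lowering. The gripper was touching nothing at the end, and the comb blade was never touched and shows no movement.
- **What disagreed:** My first estimates of the pin's position from the top and wrist cameras differed by up to 5 mm. I corrected this with a close wrist view before lowering. The arm also drifted about 12 mm sideways on the first descent, which I corrected before grasping.

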